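# Put the lidded milk pan away under the shelf riser

## Task

Put the lid on the small milk pan so that it sits level and fully down on the rim, then slide the pan between the side panels under the low wooden shelf until the whole round pan stands beneath the board, flat on the worktop, lid still on and handle sticking out of the open front. Keep the pan upright and leave the apple and the lemon where they are.

Things in the scene. Friction and masses are not known exactly. Their poses are not given: they have to be found in the camera images.
- pan_rim (a point): Centre of the mouth of the pan, on its axis, level with the rim, 60 mm above the worktop. Inside diameter 104 mm, outside 110 mm. Axes as the pan: z up, the handle points along -x.
- pan_grip (a point): Point to grip on the pan's straight black handle: on its centre line, 155 mm from the pan's axis in the pan's -x direction, 49 mm above the pan's underside. The handle is a bar 18 mm wide (along y) and 15 mm tall, from 68 to 190 mm from the pan's axis. Same axes as the pan.
- lid_knob (a point): Centre of the lid's black knob, a cylinder 24 mm in diameter and 24 mm tall on a 6 mm neck. The point is half-way up the knob: 12 mm below its top, 18 mm above the disc's top, 31 mm above the lid's underside. With the lid seated it is 22 mm above the pan's rim, on the pan's axis. z up out of the knob.
- shelf_front (a point): Low fixed wooden shelf. Point on the worktop under the middle of the board's front edge; x points inward to the back, y along the width. Board 160 mm deep, 205 wide, underside at 118 mm, top at 136; jars (to 106 mm tall) and a timer fixed on its rear half. Side panels 165 mm apart inside. A stretcher across the back (face at x = 147 mm, 6 to 36 mm high) stops the pan with its axis at x = 92 mm.
- apple: Red apple, 75 mm, origin at its underside; bystander, to be left alone.
- lemon: Lemon, 78 x 55 x 56 mm, origin at its underside; bystander, to be left alone.
- pan: Steel milk pan, loose, about 0.45 kg: round, 110 mm outside diameter, 60 mm high, flat bottom, one long black handle pointing along -x, to 190 mm from the axis. Origin at the centre of its underside, z up. Stands on the worktop.
- lid: Loose steel lid, about 0.14 kg, lying on the worktop knob up: disc 114 mm in diameter, 4 mm thick, with a tapered plug beneath (94 mm wide above, 84 mm below, 9 mm deep) that drops into the pan's mouth so that the disc rests on the rim. Origin at the centre of the plug's underside, z up.
Things that resemble listed ones, but are neither listed nor needed, are in the scene too. Leave any green or red look-alike of the lid alone.

How it is judged:
By the outcome, as a careful person would: the job done as asked, in the order asked, and still so for the second after the job is handed in, with the robot touching nothing.
It also fails if it takes over 56 s, if anything falls off the work surface, if the arm or the gripper's body presses on something with over 40 N, if the wrist force passes 120 N, or if a joint passes its speed limit or range.

## Robot

A 6-joint arm with a two-finger parallel gripper is mounted at the origin on a cart in front of the work surface, level with it; the furniture and walls round the work are solid. World frame = base frame: x ahead of the robot, y to its left, z up, the work surface at z = 0. Lengths are in m, angles in rad, forces in N, time in s.
With the tool pointing down it reaches from about 0.225 to 0.875 m from the base axis. Payload 3.4 kg.
Tool frame: the origin (TCP) lies at the very end of the fingers, on their centre line; the grasp point (between the pads) lies 19 mm behind it (manip.hold_point_z is the distance from the TCP to the grasp point, in m); z points along the fingers, y is the line along which they close (so a half turn about z gives the same grasp; the last joint's range is limited). The gripper opens to 85 mm and grips with 20 to 120 N. Pads are 22 mm wide; open, the fingers measure 114 mm over their backs; the gripper's body (76 mm by 85 mm) begins 54 mm behind the grasp point. The pads swing forward as they close: fully open they stand 13 mm farther back than shut.
Start: joints at [1.059, 0.276, 1.505, -0, 1.361, -0.121], TCP at [0.219, 0.532, 0.231] pointing down, gripper open.
Joint ranges: [-2.89, 2.89], [-0.75, 2.08], [0.22, 2.7], [-1.18, 4.32], [0.11, 2.71], [-2.7, 2.7]. Speed limits (rad/s): [2.57, 2.57, 3.14, 3.14, 3.14, 3.14].

## Interface

Orientations are given as a unit quaternion [w, x, y, z].
In Python, from rig import readout, viewer, order, manip gives the robot as it stands. The module is installed in compiled form; this text tells all that it offers.
- The arm moves only by the tool send_rows, never from a script. Its arguments are lists of equal length, an entry for each row: "xyz": the shift along the world's x, y, z in m, a list of three; "delta_rot": the turn, a rotation vector about the world's x, y, z in degrees, a list of three. In form: {"xyz": [[tx, ty, tz], ...], "delta_rot": [[wx, wy, wz], ...]}. A call has 1 to 12 rows; each row shifts and turns the commanded pose from where the row before left it; what a row does not reach is not made up. A row lasts 1/10 s, in which the tool goes at most 50 mm and 8.59 degrees, less where a joint would pass 70% of its speed; a pose out of reach is approached as far as the arm can. A call with a gripper value outside its range is refused whole. "gripper" is the finger opening in m, from 0 to 0.0854, set as the call begins (left out, the last holds). The fingers move at their own pace and stop on an object; "force" is the grip in N (left out, the last holds). Time passes only in rows, so rows that do not move let the fingers close. It gives the time, the measured TCP pose, the force, the opening and the grip force at its end, in the units of the state.
- readout.get_state(): the state, without advancing time (a new reading comes with each control period).
- viewer.get_image(name): name is "scene" or "top"; returns a dict with "color" (400x640x3 uint8, red, green, blue), "depth" (400x640 float32, m along the optical axis (not along the pixel's ray), 0 where there is no reading), "K" (3x3 intrinsics, pixels), "dist" ([k1, k2, p1, p2, k3] as OpenCV has them; the pictures are not rectified), "camera_from_world" (4x4, takes a point from world to camera coordinates). Camera axes: x right, y up, looking along -z (the intrinsics and any distortion apply to the point x, -y, -z); pixel columns grow to the right and rows downward; lengths in m; the calibration is good to about 2 mm. A picture is of the moment at which its call begins.
- order.sign_off(): hands the job in; it is judged then, once.
The state is a dict: "clock": time; "qpos": joint angles; "qd": joint speeds; "effort": joint torques, N m; "position": TCP position; "ee_rot": TCP orientation; "contact_force": force on the tool from outside, world axes, zero at the start; "moment": the same for the moment, N m; "width": finger opening in m; "gripper_force": force on a finger pad.
Only numpy, scipy, OpenCV 4.12 (cv2) and the standard library are available. Lean on these libraries where they do the work, as an engineer would, in place of code of your own. Each camera call takes 0.05 s, during which the arm holds its last target. There are 200 camera calls.

## Working session

There is one attempt and no reset: what is moved stays moved. The work goes in short steps, Python scripts to look and compute and a tool call to move; the robot and the scene stay as the last step left them, time stands still between calls to the robot, and variables do not carry over. Pictures are saved under pics/ and viewed, at most 10 in all, crops included, and the job is handed in when it is done.

Besides the shell and the picture viewer there is one more tool, called after ">>>" as a command line: name --argument value ..., lists and objects as JSON in quotes. send_rows: Moves the arm, as the interface text tells. Its arguments: {"type":"object","properties":{"xyz":{"type":"array"},"delta_rot":{"type":"array"},"gripper":{"type":"number"},"force":{"type":"number"}},"required":["xyz","delta_rot"]}

```bash
mkdir -p pics; cat > h.py <<'E'
import numpy as np, cv2
from rig import readout, viewer, order, manip
def get(n,save=None):
    d=viewer.get_image(n)
    if save: cv2.imwrite(save,d['color'][:,:,::-1])
    return d
def ray(d,u,v):
    p=cv2.undistortPoints(np.array([[[u,v]]],float),np.array(d['K']),np.array(d['dist']))[0,0]
    T=np.array(d['camera_from_world']);R=T[:3,:3];t=T[:3,3]
    return -R.T@t, R.T@np.array([p[0],-p[1],-1.])
def onz(d,u,v,z):
    o,r=ray(d,u,v); return o+r*(z-o[2])/r[2]
def pt(d,u,v):
    o,r=ray(d,u,v); return o+r*d['depth'][int(round(v)),int(round(u))]
def proj(d,P):
    T=np.array(d['camera_from_world']);c=T[:3,:3]@np.array(P)+T[:3,3]
    q,_=cv2.projectPoints(np.array([[c[0],-c[1],-c[2]]]),np.zeros(3),np.zeros(3),np.array(d['K']),np.array(d['dist']));return q[0,0]
E
python3 - <<'E'
from h import *
a=get('top','pics/top0.png');b=get('scene','pics/scene0.png')
for d in(a,b):
    print(ray(d,320,200))
s=readout.get_state();print(s)
E
```

```text
(array([ 0.48282585, -0.23802311,  0.9204044 ]), array([ 0.0993762 ,  0.02511962, -0.9947741 ]))
(array([-0.31784967, -0.69971268,  0.62599564]), array([ 0.77149582,  0.41828568, -0.47955069]))
{'clock': 0.1, 'qpos': array([ 1.05898495e+00,  2.76529894e-01,  1.50603323e+00,  4.18924946e-06,
        1.36070903e+00, -1.20974735e-01]), 'qd': array([-0.00086061, -0.0005927 , -0.00476685,  0.00033807,  0.00062052,
       -0.00020313]), 'effort': array([ 2.41819544e-04, -4.17697012e+01, -2.46405137e+01, -4.23161964e-04,
        5.73617508e-03, -2.86255056e-05]), 'position': array([0.21880306, 0.5312159 , 0.23051664]), 'ee_rot': array([-2.63226570e-04,  1.94177271e-01,  9.80966096e-01, -7.97429696e-04]), 'contact_force': array([-0.32996017,  0.22135871,  0.01265305]), 'moment': array([-0.04953265,  0.07527029, -0.01453736]), 'gripper_force': 0.0, 'width': 0.08530877140935143}
```

View pics/top0.png

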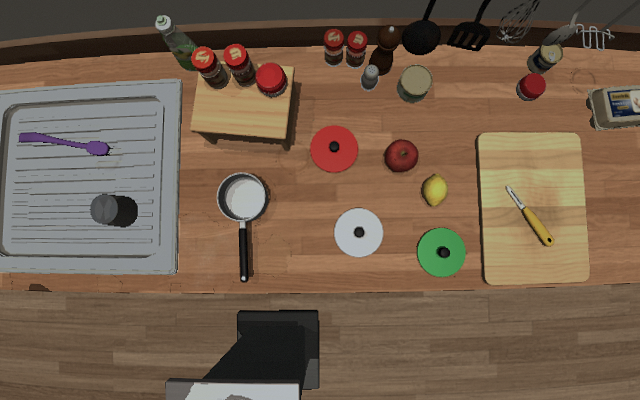

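View pics/scene0.png

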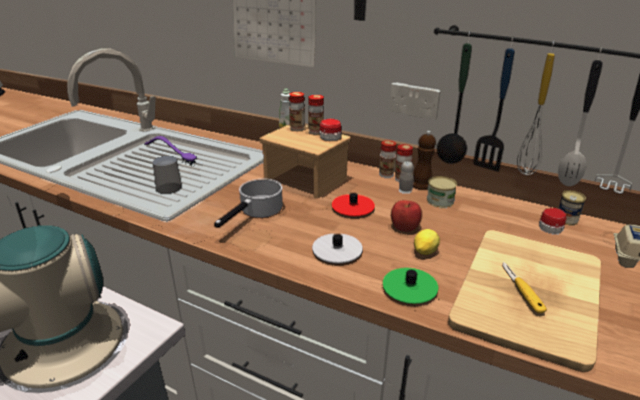

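The lid could be confused with three discs in the top view: steel/white (358,232), red (334,149) and green (441,252). The steel one is the lid. The pan is at (242,197) with its handle end at (243,278), and the shelf's front edge is near (241,140). I'll measure these and check with a crop.

```bash
python3 - <<'E'
from h import *
a=get('top');b=get('scene')
def blob(d,mask,near,name,z):
    n,l,s,c=cv2.connectedComponentsWithStats(mask.astype(np.uint8))
    i=min((i for i in range(1,n) if s[i,4]>25),key=lambda i:np.hypot(*(c[i]-near)))
    m=(l==i).astype(np.uint8);cs,_=cv2.findContours(m,cv2.RETR_EXTERNAL,cv2.CHAIN_APPROX_NONE)
    cc=max(cs,key=len)
    P=np.array([onz(d,*p[0],z)[:2] for p in cc],np.float32)
    (x,y),r=cv2.minEnclosingCircle(P)
    print(name,s[i],c[i],'enc',x,y,r*2,'rect',cv2.minAreaRect(P));return m,P
for nm,d,pts in(('top',a,dict(knob=(358,232),disc=(358,242),rim=(242,197),handle=(243,250))),('scene',b,dict(knob=(338,241),disc=(325,250),rim=(262,190),handle=(236,212)))):
    hsv=cv2.cvtColor(d['color'],cv2.COLOR_RGB2HSV);H,S,V=[hsv[...,k].astype(int) for k in range(3)]
    blob(d,V<60,pts['knob'],nm+' knob',.043)
    blob(d,V<60,pts['handle'],nm+' handle',.049+.0075)
    blob(d,(S<45)&(V>100),pts['disc'],nm+' disc',.013)
    blob(d,(S<60)&(V>70),pts['rim'],nm+' pan',.060)
d=a
for n,u,v in(('shelf board',240,115),('front L',196,130),('front R',288,140),('worktop',300,180),('lidknob',358,232),('lid',358,245),('pan in',242,197),('handle',243,250),('apple',401,154),('lemon',434,190)): print(n,pt(d,u,v).round(4))
c=cv2.resize(a['color'][70:300,170:480],None,fx=2.5,fy=2.5,interpolation=cv2.INTER_CUBIC);cv2.imwrite('pics/crop1.png',c[:,:,::-1])
E
```

```text
top knob [354 227  10  10  78] [358.67948718 231.65384615] enc 0.49813351035118103 -0.3011459708213806 0.022361528128385544 rect ((0.49841880798339844, -0.3008728325366974), (0.02013259567320347, 0.020063985139131546), 89.07552337646484)
top handle [239 181  31 101 685] [248.08467153 242.95620438] enc 0.5034632086753845 -0.06450074911117554 0.22576388716697693 rect ((0.5042266249656677, -0.06104883551597595), (0.05145446956157684, 0.22552862763404846), 77.5306396484375)
top disc [ 334  208   49   49 1814] [358.14663727 232.14167585] enc 0.4975542724132538 -0.302446186542511 0.11405501514673233 rect ((0.49804824590682983, -0.3019351363182068), (0.11100751906633377, 0.11069890111684799), 89.04988861083984)
top pan [ 217  172   49   57 1601] [243.44097439 197.73516552] enc 0.5721280574798584 -0.040283944457769394 0.12656264007091522 rect ((0.5798978209495544, -0.03909890353679657), (0.1097845509648323, 0.11035516113042831), 46.246742248535156)
scene knob [333 235   9  13 103] [337.09708738 240.82524272] enc 0.4745544195175171 -0.3129364848136902 0.048723895102739334 rect ((0.47446706891
[... 457 characters left out ...]
916794 rect ((0.4913366734981537, -0.3042965531349182), (0.11140132695436478, 0.11112357676029205), 28.8461971282959)
scene pan [ 239  179   43   37 1056] [261.20454545 196.11647727] enc 0.5446798801422119 -0.07426512241363525 0.19207224249839783 rect ((0.5382595658302307, -0.06399091333150864), (0.19000093638896942, 0.10755064338445663), 32.666934967041016)
shelf board [ 0.7422 -0.0537  0.1347]
front L [0.713  0.0397 0.134 ]
front R [ 0.7076 -0.1453  0.0524]
worktop [ 6.234e-01 -1.679e-01 -5.000e-04]
lidknob [ 0.4973 -0.2996  0.045 ]
lid [ 0.4679 -0.3011  0.014 ]
pan in [ 0.5846 -0.0299  0.0037]
handle [ 0.4609 -0.0444  0.0563]
apple [ 0.6698 -0.3993  0.0569]
lemon [ 0.5874 -0.4705  0.0563]
```

View pics/crop1.png

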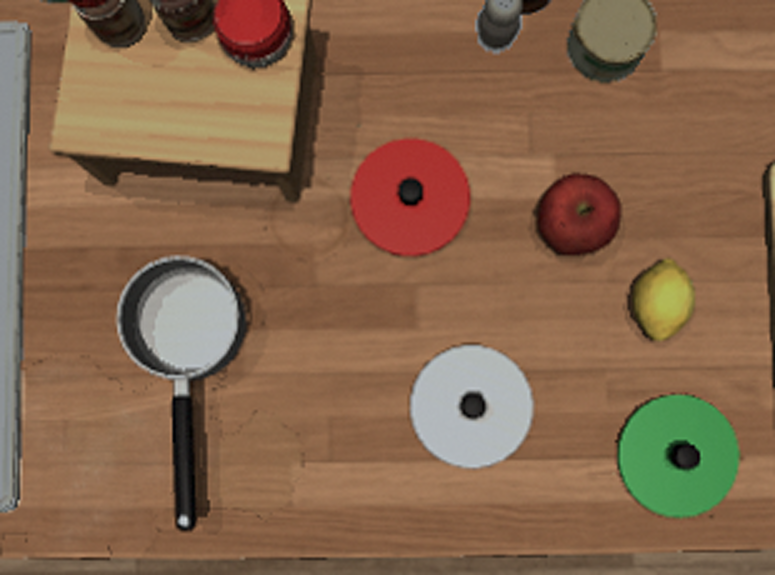

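The crop shows that the steel disc at top-image pixel (358,232) is plain grey-white with a black knob, so it is the lid. The red and green ones are look-alikes. The pan's handle points toward the robot, and the shelf is turned slightly. Next I'll get the pan and shelf poses from the depth points.

```bash
cat > meas.py <<'E'
from h import *
def cloud(d):
    v,u=np.mgrid[0:400,0:640];uv=np.stack([u,v],-1).reshape(-1,1,2).astype(float)
    p=cv2.undistortPoints(uv,np.array(d['K']),np.array(d['dist'])).reshape(400,640,2)
    D=d['depth'];c=np.stack([p[...,0]*D,-p[...,1]*D,-D],-1)
    T=np.array(d['camera_from_world']);W=(c-T[:3,3])@T[:3,:3]
    W[D<=0]=np.nan;return W
def near(W,c,r,z0,z1):
    m=(np.hypot(W[...,0]-c[0],W[...,1]-c[1])<r)&(W[...,2]>z0)&(W[...,2]<z1);return W[m],m
def circ(P):
    P=P[:,:2]
    for _ in range(3):
        A=np.c_[2*P,np.ones(len(P))];s=np.linalg.lstsq(A,(P**2).sum(1),rcond=None)[0]
        r=np.sqrt(s[2]+s[:2]@s[:2]);e=np.abs(np.hypot(*(P-s[:2]).T)-r);P=P[e<max(.003,np.median(e)*2)]
    return s[:2],r,len(P)
E
python3 - <<'E'
from meas import *
a=get('top');W=cloud(a)
P,_=near(W,(.575,-.039),.064,.055,.068);c,r,n=circ(P);print('rim',c,r,n,P[:,2].mean())
H=W[(W[...,2]>.045)&(W[...,2]<.066)&(W[...,0]<.515)&(W[...,0]>.37)&(abs(W[...,1]+.04)<.03)]
print(len(H),H.min(0),H.max(0))
l=cv2.fitLine(H[:,:2].astype(np.float32),cv2.DIST_HUBER,0,.01,.01).ravel();print('handle line',l,'yaw deg',np.degrees(np.arctan2(l[1]*np.sign(l[0]),abs(l[0]))))
K,_=near(W,(.498,-.302),.03,.035,.055);print('knob',K.mean(0),np.ptp(K,0),len(K),(K.max(0)+K.min(0))/2)
L,_=near(W,(.498,-.302),.07,.008,.02);hull=L[:,:2].astype(np.float32);print('disc',cv2.minEnclosingCircle(hull),L[:,2].mean())
B=W[(W[...,2]>.127)&(W[...,2]<.145)&(abs(W[...,1]+.05)<.15)&(W[...,0]>.6)]
r=cv2.minAreaRect(B[:,:2].astype(np.float32));print('board',r,cv2.boxPoints(r),B[:,2].mean())
# front edge fit: min x per y bin
ys=np.arange(-.14,.03,.01);E=[]
for y in ys:
    q=B[abs(B[:,1]-y)<.005]
    if len(q):E.append((y,q[:,0].min()))
E=np.array(E);print(np.polyfit(E[:,0],E[:,1],1),E.round(4).tolist())
E
```

```text
rim [ 0.57971873 -0.03987073] 0.05325208817661312 242 0.059599679811005495
461 [ 0.39038385 -0.05280881  0.04662168] [ 0.51411956 -0.03373432  0.06182346]
handle line [ 0.9996054   0.02808936  0.45217368 -0.04418733] yaw deg 1.6096137
knob [ 0.49830046 -0.30095613  0.04260167] [0.02021626 0.02037114 0.01160498] 87 [ 0.49841626 -0.30103359  0.04138297]
disc ((0.4980112910270691, -0.30148032307624817), 0.05697425454854965) 0.013534401377397897
board ((0.8359811902046204, -0.04999840259552002), (0.2991965413093567, 0.29486095905303955), 89.91992950439453) [[ 0.6883418  -0.19939049]
 [ 0.9832025  -0.19980256]
 [ 0.9836206   0.09939368]
 [ 0.68875986  0.09980576]] 0.13616751825742265
[0.1226011  0.70577003] [[-0.14, 0.6884], [-0.13, 0.6898], [-0.12, 0.6912], [-0.11, 0.6924], [-0.1, 0.6942], [-0.09, 0.6943], [-0.08, 0.6959], [-0.07, 0.6972], [-0.06, 0.6982], [-0.05, 0.6998], [-0.04, 0.7007], [-0.03, 0.7015], [-0.02, 0.7037], [-0.01, 0.7042], [0.0, 0.706], [0.01, 0.7071], [0.02, 0.7083]]
```

```bash
python3 - <<'E'
from meas import *
a=get('top');W=cloud(a)
x=np.array([.99257,-.12169]);y=np.array([.12169,.99257]);o=np.array([.70577,0])
Q=W[...,:2]-o;X=Q@x;Y=Q@y
for lo in(.005,.03,.05):
    m=(W[...,2]>.130)&(W[...,2]<.142)&(X>lo)&(X<lo+.02)&(abs(Y+.05)<.16)
    v=np.sort(Y[m]);print(lo,v[:4],v[-4:],m.sum())
    g=v[np.r_[True,np.diff(v)>.006]];print(g)
m=(W[...,2]>.01)&(W[...,2]<.11)&(abs(X)<.03)&(abs(Y+.05)<.13);print('panels front',np.c_[X[m],Y[m],W[m][:,2]][::8].round(3).tolist())
E
```

```text
0.005 [-0.1502372  -0.15000837 -0.15000245 -0.14961661] [0.05345754 0.05351823 0.05353986 0.05497214] 915
[-0.1502372]
0.03 [-0.14995866 -0.14958245 -0.14948666 -0.14932946] [0.0531771  0.05323094 0.05347025 0.0538389 ] 901
[-0.14995866]
0.05 [-0.14970989 -0.14960974 -0.14951675 -0.14930867] [0.05415885 0.05419139 0.05446505 0.05458673] 880
[-0.14970989]
panels front [[0.005, 0.046, 0.099], [0.004, 0.046, 0.093], [0.011, 0.036, 0.07], [0.004, 0.045, 0.087], [0.011, 0.036, 0.063], [0.024, -0.144, 0.079], [0.007, 0.036, 0.068], [0.022, 0.036, 0.013], [0.007, 0.036, 0.061], [0.025, -0.144, 0.057], [0.008, 0.035, 0.049], [0.026, -0.145, 0.045], [0.01, 0.036, 0.032], [0.004, 0.044, 0.04], [0.012, 0.034, 0.013], [0.005, 0.04, 0.03], [0.004, -0.138, 0.1], [0.026, -0.144, 0.017], [0.005, -0.134, 0.088], [0.02, -0.144, 0.033], [0.004, -0.133, 0.082], [0.017, -0.144, 0.033], [0.008, -0.144, 0.063], [0.007, -0.144, 0.057], [0.006, -0.143, 0.05], [0.007, -0.144, 0.037], [0.008, -0.144, 0.02], [0.004, -0.137, 0.014]]
```

Poses in world axes: lid at (0.498,-0.301); pan axis at (0.580,-0.040), yaw 1.6°; shelf_front at (0.700,-0.048), yaw -7°. The measured sizes match (rim at z 0.060, knob top 0.043, board top 0.136 and 204 mm wide). Now I'll reach for the lid.

>>> send_rows --xyz '[[0.0116, -0.0346, 0], [0.0116, -0.0346, 0], [0.0116, -0.0346, 0], [0.0116, -0.0346, 0], [0.0116, -0.0346, 0], [0.0116, -0.0346, 0], [0.0116, -0.0346, 0], [0.0116, -0.0346, 0], [0.0116, -0.0346, 0], [0.0116, -0.0346, 0], [0.0116, -0.0346, 0], [0.0116, -0.0346, 0]]' --delta_rot '[[0, 0, 2], [0, 0, 2], [0, 0, 2], [0, 0, 2], [0, 0, 2], [0, 0, 2], [0, 0, 2], [0, 0, 2], [0, 0, 2], [0, 0, 2], [0, 0, 2], [0, 0, 2]]' --gripper 0.06

```text
clock: 1.5
position: [0.3585, 0.1151, 0.2315]
ee_rot: [0.0, -0.015, 1.0, 0.0]
contact_force: [0.8, 0.2, -0.5]
width: 0.06
gripper_force: 0.0
```

>>> send_rows --xyz '[[0.0116, -0.0346, 0], [0.0116, -0.0346, 0], [0.0116, -0.0346, 0], [0.0116, -0.0346, 0], [0.0116, -0.0346, 0], [0.0116, -0.0346, 0], [0.0116, -0.0346, 0], [0.0116, -0.0346, 0], [0.0116, -0.0346, 0], [0.0116, -0.0346, 0], [0.0116, -0.0346, 0], [0.0116, -0.0346, 0]]' --delta_rot '[[0, 0, 0], [0, 0, 0], [0, 0, 0], [0, 0, 0], [0, 0, 0], [0, 0, 0], [0, 0, 0], [0, 0, 0], [0, 0, 0], [0, 0, 0], [0, 0, 0], [0, 0, 0]]'

```text
clock: 2.7
position: [0.4977, -0.3002, 0.2312]
ee_rot: [0.0, -0.014, 1.0, 0.0]
contact_force: [0.9, -0.7, 0.3]
width: 0.06
gripper_force: 0.0
```

>>> send_rows --xyz '[[0, 0, 0], [0, 0, 0]]' --delta_rot '[[0, 0, 0], [0, 0, 0]]'

```text
clock: 2.9
position: [0.4972, -0.2991, 0.2306]
ee_rot: [-0.001, -0.013, 1.0, 0.001]
contact_force: [-0.2, 1.1, 0.3]
width: 0.06
gripper_force: 0.0
```

>>> send_rows --xyz '[[0.001, -0.002, -0.02], [0, 0, -0.028], [0, 0, -0.028], [0, 0, -0.028], [0, 0, -0.028], [0, 0, -0.025], [0, 0, -0.018], [0, 0, -0.012], [0, 0, -0.01], [0, 0, -0.008], [0, 0, -0.006], [0, 0, 0]]' --delta_rot '[[0, 0, 0], [0, 0, 0], [0, 0, 0], [0, 0, 0], [0, 0, 0], [0, 0, 0], [0, 0, 0], [0, 0, 0], [0, 0, 0], [0, 0, 0], [0, 0, 0], [0, 0, 0]]'

```text
clock: 4.1
position: [0.4982, -0.3005, 0.0199]
ee_rot: [-0.0, -0.014, 1.0, 0.0]
contact_force: [1.3, -0.1, 0.7]
width: 0.0601
gripper_force: 0.0
```

>>> send_rows --xyz '[[0, 0, 0], [0, 0, 0], [0, 0, 0], [0, 0, 0], [0, 0, 0], [0, 0, 0]]' --delta_rot '[[0, 0, 0], [0, 0, 0], [0, 0, 0], [0, 0, 0], [0, 0, 0], [0, 0, 0]]' --gripper 0.01 --force 40

```text
clock: 4.7
position: [0.499, -0.3013, 0.0211]
ee_rot: [0.001, -0.014, 1.0, -0.001]
contact_force: [0.5, -0.8, 5.2]
width: 0.0224
gripper_force: 39.5
```

>>> send_rows --xyz '[[0, 0, 0.006], [0, 0, 0.012], [0, 0, 0.018], [0, 0, 0.02], [0, 0, 0.02], [0, 0, 0.016], [0, 0, 0.01], [0, 0, 0]]' --delta_rot '[[0, 0, 0], [0, 0, 0], [0, 0, 0], [0, 0, 0], [0, 0, 0], [0, 0, 0], [0, 0, 0], [0, 0, 0]]'

```text
clock: 5.5
position: [0.4992, -0.3012, 0.124]
ee_rot: [0.001, -0.014, 1.0, -0.001]
contact_force: [0.2, -0.5, -1.7]
width: 0.0225
gripper_force: 39.3
```

>>> send_rows --xyz '[[0.0037, 0.012, 0], [0.0075, 0.024, 0], [0.0094, 0.03, 0], [0.0094, 0.03, 0], [0.0094, 0.03, 0], [0.0094, 0.03, 0], [0.0094, 0.03, 0], [0.0094, 0.03, 0], [0.0075, 0.024, 0], [0.0045, 0.0145, 0], [0.002, 0.007, 0], [0, 0, 0]]' --delta_rot '[[0, 0, 0], [0, 0, 0], [0, 0, 0], [0, 0, 0], [0, 0, 0], [0, 0, 0], [0, 0, 0], [0, 0, 0], [0, 0, 0], [0, 0, 0], [0, 0, 0], [0, 0, 0]]'

```text
clock: 6.7
position: [0.5797, -0.0385, 0.1217]
ee_rot: [-0.001, -0.015, 1.0, 0.0]
contact_force: [-0.6, -0.3, -1.0]
width: 0.0227
gripper_force: 39.3
```

```bash
python3 - <<'E'
from meas import *
s=readout.get_state();print(s['position'],s['width'],s['gripper_force'],s['contact_force'],s['qpos'])
b=get('scene');a=get('top')
c=cv2.resize(b['color'][100:260,180:420],None,fx=2.5,fy=2.5);t=cv2.resize(a['color'][100:300,160:340],None,fx=2,fy=2)
out=np.zeros((800-200,600+0,3),np.uint8)
cv2.imwrite('pics/carry.png',c[:,:,::-1]);
for n,d in(('top',a),('scene',b)):
    W=cloud(d);z=s['position'][2]-.0211+.013
    P,m=near(W,s['position'][:2],.075,z-.004,z+.004);print(n,z,len(P))
    if len(P)>50: print(P.mean(0),cv2.minEnclosingCircle(P[:,:2].astype(np.float32)),'plane',np.linalg.lstsq(np.c_[P[:,:2]-P[:,:2].mean(0),np.ones(len(P))],P[:,2],rcond=None)[0])
W=cloud(a);P,_=near(W,(.5797,-.0399),.064,.055,.066);print(len(P))
E
```

```text
[ 0.57974    -0.03849569  0.12174905] 0.02265762868194042 39.331523180007935 [-0.55592659 -0.33313471 -1.02280365] [-1.85963701e-01  3.65621645e-01  1.65823285e+00 -1.27136096e-04
  1.11898039e+00 -1.78613055e+00]
top 0.11364904853297496 1150
[ 0.56446725 -0.05111578  0.11410535] ((0.5783234238624573, -0.03994910418987274), 0.057486601173877716) plane [-0.0051645  -0.00182     0.11410535]
scene 0.11364904853297496 547
[ 0.56732644 -0.04635285  0.11232083] ((0.5769450664520264, -0.04016733542084694), 0.059063591063022614) plane [ 0.00025151 -0.02203751  0.11232083]
91
```

View pics/carry.png

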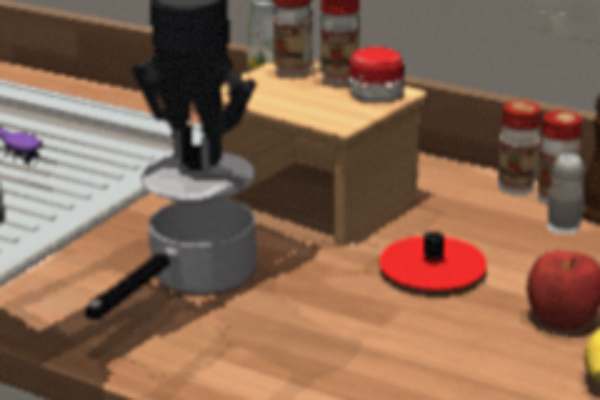

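The picture shows the lid level over the pan: the lid in the crop is at about (200,178), with the pan mouth below at (203,220). The offset is about 1 mm, so I'll lower it.

>>> send_rows --xyz '[[0.0012, 0, -0.005], [0, 0, -0.008], [0, 0, -0.008], [0, 0, -0.007], [0, 0, -0.006], [0, 0, -0.005], [0, 0, -0.004], [0, 0, -0.003], [0, 0, -0.002], [0, 0, -0.001], [0, 0, 0]]' --delta_rot '[[0, 0, 0], [0, 0, 0], [0, 0, 0], [0, 0, 0], [0, 0, 0], [0, 0, 0], [0, 0, 0], [0, 0, 0], [0, 0, 0], [0, 0, 0], [0, 0, 0]]'

```text
clock: 7.9
position: [0.5813, -0.0392, 0.0733]
ee_rot: [0.0, -0.014, 1.0, 0.0]
contact_force: [-0.6, -0.4, -1.8]
width: 0.0224
gripper_force: 39.3
```

>>> send_rows --xyz '[[0, 0, -0.001], [0, 0, -0.001], [0, 0, -0.0005], [0, 0, 0]]' --delta_rot '[[0, 0, 0], [0, 0, 0], [0, 0, 0], [0, 0, 0]]'

```text
clock: 8.3
position: [0.5815, -0.0393, 0.0721]
ee_rot: [0.001, -0.014, 1.0, -0.0]
contact_force: [-2.0, 0.7, 5.0]
width: 0.0227
gripper_force: 40.0
```

>>> send_rows --xyz '[[0, 0, 0], [0, 0, 0], [0, 0, 0.002], [0, 0, 0.004], [0, 0, 0.01], [0, 0, 0.02], [0, 0, 0.03], [0, 0, 0.03], [-0.02, 0, 0.03], [-0.035, 0, 0.01], [-0.035, 0, 0], [-0.03, 0, 0]]' --delta_rot '[[0, 0, 0], [0, 0, 0], [0, 0, 0], [0, 0, 0], [0, 0, 0], [0, 0, 0], [0, 0, 0], [0, 0, 0], [0, 0, 0], [0, 0, 0], [0, 0, 0], [0, 0, 0]]' --gripper 0.06

```text
clock: 9.5
position: [0.4599, -0.0392, 0.2081]
ee_rot: [0.001, -0.014, 1.0, -0.0]
contact_force: [0.3, -0.1, 0.3]
width: 0.0597
gripper_force: 0.0
```

>>> send_rows --xyz '[[-0.018, -0.003, 0], [-0.018, -0.002, 0], [0, 0, 0]]' --delta_rot '[[0, 0, 0], [0, 0, 0], [0, 0, 0]]'

```text
clock: 9.8
position: [0.4232, -0.0441, 0.2077]
ee_rot: [-0.0, -0.014, 1.0, -0.0]
contact_force: [0.0, 0.3, -0.5]
width: 0.0601
gripper_force: 0.0
```

```bash
python3 - <<'E'
from meas import *
s=readout.get_state();print(s['position'],s['ee_rot'])
b=get('scene');a=get('top')
c=cv2.resize(b['color'][140:260,180:360],None,fx=4,fy=4);cv2.imwrite('pics/lidon.png',c[:,:,::-1])
for n,d in(('top',a),('scene',b)):
    W=cloud(d);P,m=near(W,(.58,-.04),.06,.056,.074);print(n,len(P),P.mean(0),cv2.minEnclosingCircle(P[:,:2].astype(np.float32)),'plane',np.linalg.lstsq(np.c_[P[:,:2]-P[:,:2].mean(0),np.ones(len(P))],P[:,2],rcond=None)[0])
W=cloud(a);K,_=near(W,(.58,-.04),.03,.09,.11);print('knob',K.mean(0),len(K))
H=W[(W[...,2]>.045)&(W[...,2]<.066)&(W[...,0]<.515)&(W[...,0]>.37)&(abs(W[...,1]+.04)<.03)]
if len(H)>20: print('handle',len(H),H.min(0),H.max(0),cv2.fitLine(H[:,:2].astype(np.float32),cv2.DIST_HUBER,0,.01,.01).ravel())
E
```

```text
[ 0.42317769 -0.04405782  0.20765421] [-7.50526764e-05 -1.37152220e-02  9.99905938e-01 -4.71784913e-05]
top 1901 [ 0.5797177  -0.04008349  0.06446024] ((0.5791290402412415, -0.040032729506492615), 0.058583036065101624) plane [4.58849231e-04 6.83249526e-05 6.44602425e-02]
scene 711 [ 0.57021102 -0.04456744  0.0630937 ] ((0.5792390704154968, -0.040227290242910385), 0.058845266699790955) plane [0.01413737 0.01303216 0.0630937 ]
knob [ 0.5809636  -0.03965477  0.09413787] 92
handle 333 [ 0.42566553 -0.05315152  0.04711296] [ 0.51415695 -0.03360673  0.06011299] [ 0.99915916  0.04100026  0.4646278  -0.04465296]
```

View pics/lidon.png

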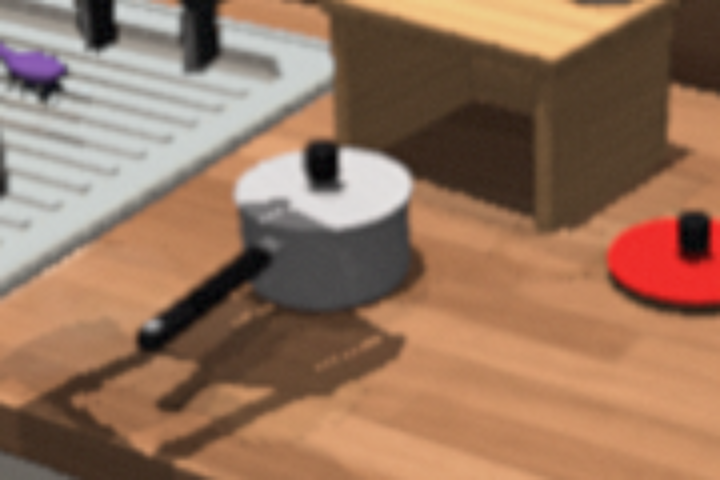

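The picture shows the lid seated flat on the pan, with the knob at crop (322,163). Its top is level at z 0.064 and the pan hasn't moved. Next I'll grip the handle.

>>> send_rows --xyz '[[0, 0, -0.015], [0, 0, -0.025], [0, 0, -0.028], [0, 0, -0.028], [0, 0, -0.025], [0, 0, -0.02], [0, 0, -0.014], [0, 0, -0.01], [0, 0, -0.008], [0, 0, -0.005], [0, 0, 0], [0, 0, 0]]' --delta_rot '[[0, 0, 0], [0, 0, 0], [0, 0, 0], [0, 0, 0], [0, 0, 0], [0, 0, 0], [0, 0, 0], [0, 0, 0], [0, 0, 0], [0, 0, 0], [0, 0, 0], [0, 0, 0]]'

```text
clock: 11.1
position: [0.4257, -0.0443, 0.0292]
ee_rot: [0.0, -0.014, 1.0, -0.0]
contact_force: [-0.8, 0.8, -0.8]
width: 0.0599
gripper_force: 0.0
```

>>> send_rows --xyz '[[0, 0, 0], [0, 0, 0], [0, 0, 0], [0, 0, 0], [0, 0, 0], [0, 0, 0]]' --delta_rot '[[0, 0, 0], [0, 0, 0], [0, 0, 0], [0, 0, 0], [0, 0, 0], [0, 0, 0]]' --gripper 0.005 --force 50

```text
clock: 11.7
position: [0.4254, -0.0442, 0.029]
ee_rot: [0.0, -0.014, 1.0, -0.0]
contact_force: [-0.8, 0.6, 3.9]
width: 0.017
gripper_force: 50.8
```

>>> send_rows --xyz '[[0.003, 0.0005, 0], [0.006, 0.001, 0], [0.009, 0.0015, 0], [0.01, 0.002, 0], [0.01, 0.002, 0], [0.01, 0.002, 0], [0.01, 0.002, 0], [0.01, 0.002, 0], [0.01, 0.002, 0], [0.009, 0.001, 0], [0.008, 0.001, 0], [0.005, 0, 0]]' --delta_rot '[[0, 0, -0.3], [0, 0, -0.6], [0, 0, -0.8], [0, 0, -0.8], [0, 0, -0.8], [0, 0, -0.8], [0, 0, -0.8], [0, 0, -0.8], [0, 0, -0.8], [0, 0, -0.8], [0, 0, -0.8], [0, 0, -0.5]]'

```text
clock: 12.9
position: [0.5202, -0.0261, 0.0283]
ee_rot: [-0.005, 0.061, 0.998, 0.001]
contact_force: [-10.8, 1.6, 10.3]
width: 0.0171
gripper_force: 51.9
```

```bash
python3 - <<'E'
from meas import *
s=readout.get_state();print(s['position'],s['ee_rot'],s['contact_force'],s['moment'])
a=get('top');b=get('scene')
c=cv2.resize(b['color'][120:260,200:400],None,fx=3.5,fy=3.5);cv2.imwrite('pics/slide.png',c[:,:,::-1])
W=cloud(a);K,_=near(W,(.679,-.045),.04,.085,.11);print('knob',K.mean(0) if len(K) else 0,len(K))
L,_=near(W,(.679,-.045),.07,.055,.075);print('disc z',L[:,2].mean(),len(L),L.min(0),L.max(0))
E
```

```text
[ 0.52022067 -0.0260939   0.02834035] [-5.44369682e-03  6.11494796e-02  9.98113566e-01  6.45149465e-04] [-10.794663     1.5535454   10.25452886] [0.21189503 1.29799609 0.02524707]
knob [ 0.6717894  -0.0458912   0.09374603] 99
disc z 0.06466655910675193 1689 [ 0.61512944 -0.1017711   0.05506484] [0.71758534 0.01266144 0.07414474]
```

View pics/slide.png

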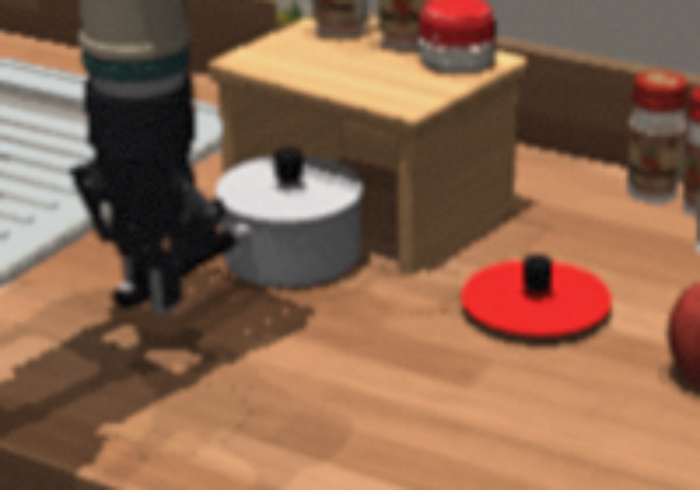

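The picture shows the pan at the shelf mouth (crop about (290,215)), centred between the panels, lid on and flat. I'll keep going along the shelf axis.

>>> send_rows --xyz '[[0.004, -0.0005, 0.0003], [0.008, -0.001, 0.0002], [0.01, -0.0012, 0], [0.012, -0.0014, 0], [0.012, -0.0014, 0], [0.012, -0.0014, 0], [0.012, -0.0014, 0], [0.012, -0.0014, 0], [0.01, -0.0012, 0], [0.007, -0.0009, 0], [0.004, -0.0005, 0], [0, 0, 0]]' --delta_rot '[[0, 0, 0], [0, 0, 0], [0, 0, 0], [0, 0, 0], [0, 0, 0], [0, 0, 0], [0, 0, 0], [0, 0, 0], [0, 0, 0], [0, 0, 0], [0, 0, 0], [0, 0, 0]]'

```text
clock: 14.2
position: [0.6248, -0.0389, 0.0289]
ee_rot: [-0.004, 0.061, 0.998, 0.0]
contact_force: [-6.9, 1.3, 6.5]
width: 0.0173
gripper_force: 51.5
```

```bash
python3 - <<'E'
from meas import *
s=readout.get_state();print(s['position'],s['ee_rot'],s['contact_force'],s['moment'])
a=get('top');b=get('scene')
c=cv2.resize(b['color'][120:260,200:400],None,fx=3.5,fy=3.5);cv2.imwrite('pics/in.png',c[:,:,::-1])
E
```

```text
[ 0.62479894 -0.03886751  0.02887293] [-3.95488801e-03  6.10312197e-02  9.98127936e-01  4.16099156e-04] [-6.92976489  1.30870449  6.48782279] [0.10110297 0.87543634 0.02782579]
```

View pics/in.png

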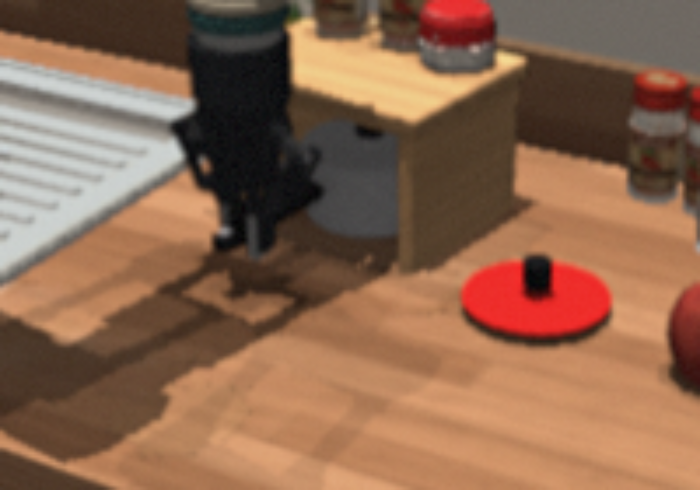

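The picture shows the pan under the board (crop about (350,190)), with the knob just visible below the front edge and the handle in the gripper outside. From the TCP shift, the axis is about 78 mm inside. I'll let go and retreat.

>>> send_rows --xyz '[[-0.002, 0, 0], [-0.002, 0, 0], [0, 0, 0], [0, 0, 0], [0, 0, 0.01], [0, 0, 0.02], [0, 0, 0.03], [-0.01, 0, 0.035], [-0.03, 0, 0.035], [-0.04, 0, 0.03], [-0.04, 0, 0.02], [-0.04, 0, 0]]' --delta_rot '[[0, 0, 0], [0, 0, 0], [0, 0, 0], [0, 0, 0], [0, 0, 0], [0, 0, 0], [0, 0, 0], [0, 0, 0], [0, 0, 0], [0, 0, 0], [0, 0, 0], [0, 0, 0]]' --gripper 0.05

```text
clock: 15.5
position: [0.4651, -0.04, 0.2132]
ee_rot: [0.004, 0.061, 0.998, -0.001]
contact_force: [-0.4, -0.6, 0.2]
width: 0.0504
gripper_force: 0.0
```

>>> send_rows --xyz '[[-0.045, 0, 0], [-0.045, 0, 0], [-0.045, 0, 0], [0, 0, 0], [0, 0, 0]]' --delta_rot '[[0, 0, 0], [0, 0, 0], [0, 0, 0], [0, 0, 0], [0, 0, 0]]'

```text
clock: 16.0
position: [0.3292, -0.0396, 0.2104]
ee_rot: [0.002, 0.061, 0.998, -0.0]
contact_force: [0.9, -0.1, -0.1]
width: 0.0502
gripper_force: 0.0
```

```bash
python3 - <<'E'
from meas import *
s=readout.get_state();print(s['position'],s['contact_force'])
a=get('top');b=get('scene')
c=cv2.resize(b['color'][120:260,200:400],None,fx=3.5,fy=3.5);cv2.imwrite('pics/final.png',c[:,:,::-1])
W=cloud(a);H=W[(W[...,2]>.045)&(W[...,2]<.066)&(W[...,0]<.72)&(W[...,0]>.55)&(abs(W[...,1]+.04)<.04)]
l=cv2.fitLine(H[:,:2].astype(np.float32),cv2.DIST_HUBER,0,.01,.01).ravel();print(len(H),H.min(0),H.max(0),l,'axis x from end',H[:,0].min()+.19*abs(l[0]))
print('handle top z', np.median(H[:,2]))
W=cloud(b);P=W[(W[...,2]>.01)&(W[...,2]<.055)&(abs(W[...,0]-.75)<.07)&(abs(W[...,1]+.08)<.05)];
if len(P)>30: print('wall circle',circ(P))
E
```

```text
[ 0.32918728 -0.03960751  0.21036395] [ 0.85732755 -0.07505896 -0.07605462]
442 [ 0.59031787 -0.05634984  0.04606873] [ 0.71762175 -0.02771972  0.06050694] [ 0.9930592  -0.11761563  0.65177834 -0.04351835] axis x from end 0.7789991138439668
handle top z 0.055474381925432636
wall circle (array([ 0.71885889, -0.07409128]), np.float64(0.023930459789604334), 334)
```

View pics/final.png

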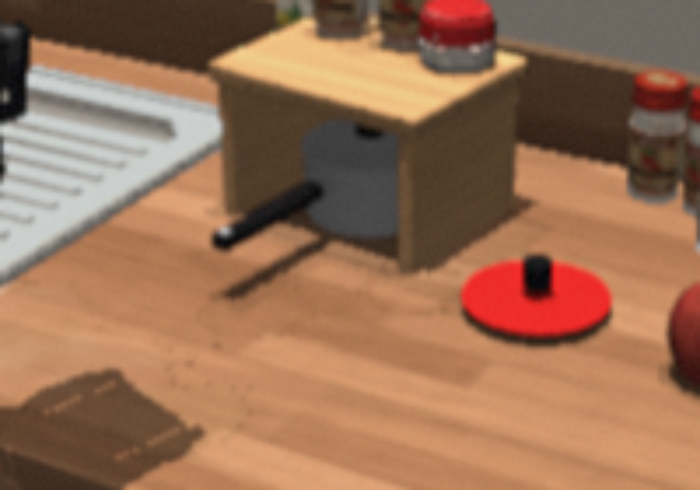

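The picture shows the pan standing under the board with the lid and knob in place (crop (370,130)) and the handle out front, ending at (222,237). Handle end gives axis x = 0.779, about 79 mm inside; handle height and yaw are as expected. The wall-circle fit gave a 24 mm radius, so I'm ignoring it; it likely caught the handle and side panel. Handing in.

```bash
python3 -c "
from rig import order;print(order.sign_off())"
```

```text
the job is handed in; nothing more can be done
None
```

I put the lid on the pan, level and fully down, and slid the pan under the shelf until its axis was about 79 mm inside the front edge (55 mm needed). It stands flat with the lid on and handle out the front, and I handed it in at about 16 s; the result wasn't reported.

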